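Pack two bonder changeover kits, heavy parts lowest, boats across the rails

TASK

Pack the changeover box: lay one copper heater insert flat on the floor in the middle of each of its two bays, its length parallel to the two tall end rails, lay a window clamp plate flat and centred on each insert with its length along the insert's, and set each closed die tray that lies loose on the bench behind the box flat and centred on a plate, one to a plate. Last, lay each black strip boat that is there level across the two tall end rails, over the middle of a bay, one to a bay and with equal overhang at both ends; if there is only one boat it must lie over a bay that holds a die tray. Keep the boats from tipping and leave the objective, the petri dish and the loupe where they are.

Things in the scene. Friction and masses are not known exactly. Their poses are not given: they have to be found in the camera images.
- kit_box: fixed open aluminium changeover box, 168 (x) x 238 (y) mm; origin at the centre of its underside, z up. Floor 4 mm thick. The two end walls are tall narrow rails, 8 mm wide, at x = -80 and +80 mm (inner faces at +-76), running along y, with black caps, top at z = 66 mm. The two side walls at y = +-117.5 mm (inner faces at +-116) are only 28 mm high. A rib on the floor at y = 0 (3 mm wide, top at z = 10 mm) parts it into two bays
- bay_left (a point): middle of the floor (z = 4 mm) of the bay on the box's +y side; axes as the box's
- bay_right (a point): middle of the floor (z = 4 mm) of the bay on the box's -y side; axes as the box's
- insert_a: copper heater insert, a solid block 38 (x) x 68 (y) mm, parts laid on it rest at 16 mm (small screw heads to 18 mm sink in), 0.36 kg; origin at the centre of its underside, z up. It lies on the bench or, up to 2 mm higher, in the shallow metal parts tray at the left (rim 16 mm high)
- insert_b: a second copper heater insert, as insert_a
- plate_a: window clamp plate, a metal plate with a small window in its middle, 60 (x) x 90 (y) x 8 mm, 0.14 kg; origin at the centre of its underside, z up. On the bench or in the shallow parts tray at the left
- plate_b: a second window clamp plate, as plate_a
- tray_a: closed square die tray (blue, with a clear lid and a clip), 51 (x) x 54 (y) x 9 mm (solid part 50 x 50 x 8), 0.03 kg; origin at the centre of its underside, z up. The die trays lie on the bench behind the box, one to the left and one to the right of it; most room for the fingers is at the left and right sides of each. May be absent
- tray_b: closed square die tray (white, with a clear lid and a clip), size and origin as tray_a. May be absent
- boat_a: black strip boat, a long flat carrier 56 (x) x 190 (y) x 9 mm, 0.10 kg, to be held across its 56 mm width at mid length; origin at the centre of its underside, z up. It lies on the bench at the right. May be absent
- boat_c: a second black strip boat, as boat_a; it lies on the bench close behind the box. May be absent
- objective: bystander: black microscope objective, 47 mm across, 43 mm high, standing behind the work to the left; origin at the centre of its underside
- petri_dish: bystander: lidded petri dish, 62 mm across, 14 mm high, behind the parts tray; origin at the centre of its underside
- loupe: bystander: small folding loupe, 52 (x) x 30 (y) x 16 mm, next to the objective, behind the work; origin at the centre of its underside
There are look-alikes about, which are no part of the job. Leave any pink look-alike of the insert_b alone.

How it is judged:
By the outcome, as a careful person would: the job done as asked, in the order asked, and still so for the second after the job is handed in, with the robot touching nothing.
Of tray_a, tray_b only 1 to 2 are there at a start; the rules pass over those that are not, and their reading is None.
Of boat_a, boat_c only 1 to 2 are there at a start; the rules pass over those that are not, and their reading is None.
At some moment in a run one of boat_a may be knocked a few centimetres aside while the robot is not near it.
It also fails if it takes over 210 s, if anything falls off the work surface, if the arm or the gripper's body presses on something with over 40 N, if the wrist force passes 120 N, or if a joint passes its speed limit or range.

ROBOT

A 6-joint arm with a two-finger parallel gripper is mounted at the origin on a cart in front of the work surface, level with it; the furniture and walls round the work are solid. World frame = base frame: x ahead of the robot, y to its left, z up, the work surface at z = 0. Lengths are in mm, angles in rad, forces in N, time in s.
With the tool pointing down it reaches from about 300 to 775 mm from the base axis. Payload 14.6 kg.
Tool frame: the origin (TCP) lies at the very end of the fingers, on their centre line; the grasp point (between the pads) lies 19 mm behind it; z points along the fingers, y is the line along which they close (so a half turn about z gives the same grasp; the last joint's range is limited). The gripper opens to 94 mm and grips with 3 to 60 N. Pads are 16 mm wide; open, the fingers measure 119 mm over their backs; the gripper's body (75 mm by 177 mm) begins 78 mm behind the grasp point.
Start: joints at [1.206, 0.3, 1.521, -0, 1.321, -0.067], TCP at [161.377, 525.782, 205.446] pointing down, gripper open.
Joint ranges: [-3.03, 3.03], [-0.79, 2.21], [0.23, 2.52], [-1.04, 4.18], [0, 3.07], [-2.55, 2.55]. Speed limits (rad/s): [2.22, 2.22, 2.57, 3.14, 3.14, 3.14].

INTERFACE

Orientations are given as [roll, pitch, yaw] about the fixed x, y, z axes, in that order (R = Rz(yaw) Ry(pitch) Rx(roll)).
In Python, from cell import manip, camera, get_calibration gives the robot as it stands. The module is installed in compiled form; this text tells all that it offers.
- The arm moves only by the tool jog_arm, never from a script. Its argument "plan" is one flat list of numbers, 6 for each row, row after row: the shift along the world's x, y, z in m, then the turn, a rotation vector about the world's x, y, z in degrees. A call has 1 to 20 rows; each row is the pose to reach, as a shift and turn from the pose commanded when the call began; what a row does not reach only later rows make up. A row lasts 1/10 s, in which the tool goes at most 50 mm and 8.59 degrees, less where a joint would pass 70% of its speed; a pose out of reach is approached as far as the arm can. A call with a gripper value outside its range is refused whole. "claw" is the finger opening in m, from 0 to 0.094, set as the call begins (left out, the last holds). The fingers move at their own pace and stop on an object; "force" is the grip in N (left out, the last holds). Time passes only in rows, so rows that repeat a pose let the fingers close. It gives the time, the measured TCP pose, the force, the opening and the grip force at its end, in the units of the state.
- manip.read_state(): the state, without advancing time (a new reading comes with each control period).
- camera(name): name is "side" or "top"; returns (picture, depth): 420x560x3 uint8, red, green, blue; 420x560 float32, mm along the optical axis (not along the pixel's ray), 0 where there is no reading.
- get_calibration(name): a dict with "fx", "fy", "cx", "cy" (pixels), "origin" and "attitude" of the camera in the world. Camera axes: x right, y down, z forward; pixel columns grow to the right and rows downward; lengths in mm; the calibration is good to about 2 mm. A picture is of the moment at which its call begins. get_calibration takes no time and is no camera call.
- manip.sign_off(): hands the job in; it is judged then, once.
The state is a dict: "clock": time; "joints": joint angles; "qd": joint speeds; "effort": joint torques, N m; "eef_pos": TCP position; "eef_rot": TCP orientation; "wrist_force": force on the tool from outside, world axes, zero at the start; "moment": the same for the moment, N m; "finger_gap": finger opening in mm; "finger_force": force on a finger pad.
Only numpy, scipy, OpenCV 4.12 (cv2) and the standard library are available. Lean on these libraries where they do the work, as an engineer would, in place of code of your own. Each camera call takes 0.05 s, during which the arm holds its last target. There are 200 camera calls.

## Working session

There is one attempt and no reset: what is moved stays moved. The work goes in short steps, Python scripts to look and compute and a tool call to move; the robot and the scene stay as the last step left them, time stands still between calls to the robot, and variables do not carry over. Pictures are saved under pics/ and viewed, at most 14 in all, crops included, and the job is handed in when it is done.

Besides the shell and the picture viewer there is one more tool, called after ">>>" by a JSON object that holds its "api" and its "payload". jog_arm: Moves the arm, as the interface text tells. Its arguments: {"type":"object","properties":{"plan":{"type":"array"},"claw":{"type":"number"},"force":{"type":"number"}},"required":["plan"]}

```bash
mkdir -p pics; cat > h.py <<'E'
import numpy as np,cv2
from cell import manip,camera,get_calibration
def snap(n,f):
    p,d=camera(n); cv2.imwrite('pics/%s.png'%f,p[:,:,::-1]); np.save('pics/%s.npy'%f,d); return p,d
E
python3 - <<'E'
from h import *
for n in('top','side'):
    snap(n,n+'0'); c=get_calibration(n); print(n,c)
print(manip.read_state())
E
```

```text
top {'fx': 469.19798921343795, 'fy': 469.19798921343795, 'cx': 279.12892539613483, 'cy': 206.219902625532, 'origin': array([ 434.41268104,  105.63994767, 1211.29285535]), 'attitude': array([-3.00567729, -0.01486011, -1.59372566])}
side {'fx': 397.98674853379197, 'fy': 397.98674853379197, 'cx': 287.4389150244082, 'cy': 203.2107244237554, 'origin': array([   3.94497699, -718.7607206 ,  818.60673032]), 'attitude': array([-2.23020942,  0.00432111, -0.61819551])}
{'clock': 0.1, 'joints': array([ 1.20638815e+00,  3.00381240e-01,  1.52151012e+00,  9.95799892e-06,
        1.32069100e+00, -6.65713702e-02]), 'qd': array([-0.00223002, -0.0010183 , -0.00226224, -0.00096115,  0.00200163,
        0.00047342]), 'effort': array([ 4.33881840e-03, -5.32650054e+01, -3.53280008e+01,  7.10225408e-02,
        2.35884462e-02, -1.00901232e-04]), 'eef_pos': array([161.30247434, 525.57527488, 204.96563694]), 'eef_rot': array([-3.14060578e+00, -7.54619990e-05,  2.84375334e+00]), 'wrist_force': array([-0.41228144,  1.13208891,  0.13694925]), 'moment': array([ 0.00805648,  0.02535781, -0.02582775]), 'finger_force': 0.0, 'finger_gap': 93.76243102194347}
```

View pics/top0.png

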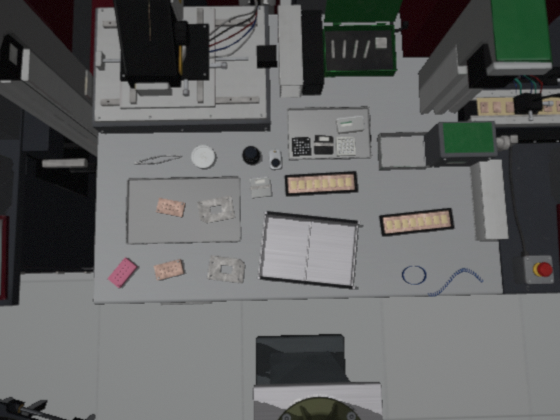

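View pics/side0.png

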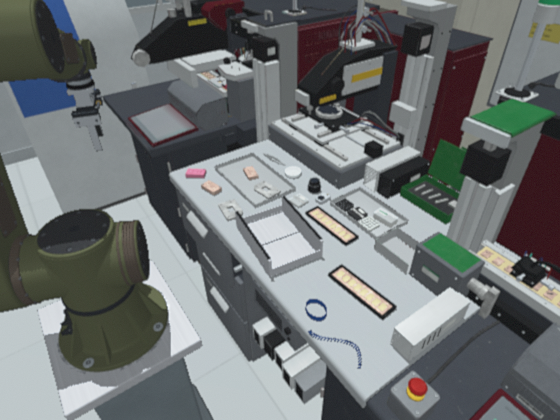

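Top view: copper inserts are at (171,208) in the parts tray and (169,270) on the bench, with a pink look-alike at (122,272). Plates are at (217,210) and (226,268), and a white die tray at (260,187). Boats are at (321,184) and (416,221), and the box at (309,250). Next I'll check these in enlarged crops.

```bash
python3 - <<'E'
import cv2
p=cv2.imread('pics/top0.png')
for f,(x,y,w,h,s) in {'c1':(100,165,180,130,4.4),'c2':(240,100,220,195,3)}.items():
    c=cv2.resize(p[y:y+h,x:x+w],None,fx=s,fy=s,interpolation=cv2.INTER_CUBIC)
    cv2.imwrite('pics/%s.png'%f,c)
E
```

```text
(no output)
```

View pics/c1.png

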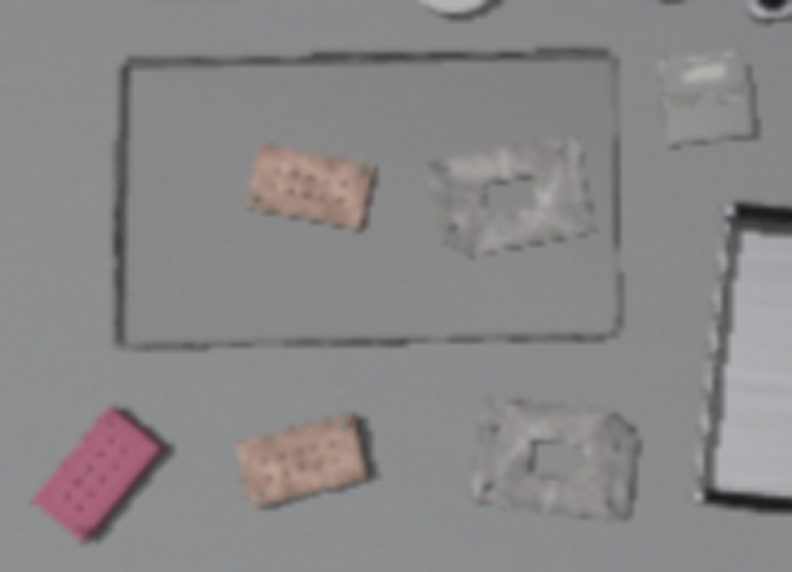

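View pics/c2.png

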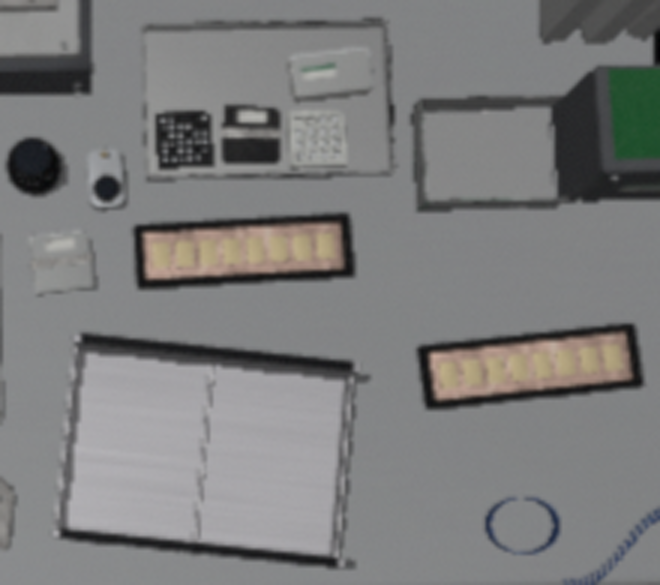

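Crops: inserts are at c1 (312,187) and (305,460), and the pink decoy at (103,475). The white die tray is at c2 (63,262), with nothing to the right behind the box. The trays and grids around c2 (265,100) lie in another metal tray, so they are look-alikes. Both boats are present, at c2 (245,250) and (530,365). Now I'll get poses from depth.

```bash
cat >> h.py <<'E'
from scipy.spatial.transform import Rotation as Ro
def world(n,d):
    c=get_calibration(n); v,u=np.mgrid[:d.shape[0],:d.shape[1]]
    P=np.stack([(u-c['cx'])/c['fx']*d,(v-c['cy'])/c['fy']*d,d],-1)
    return P@Ro.from_euler('xyz',c['attitude']).as_matrix().T+c['origin']
def rect(W,d,roi,zlo,zhi):
    x,y,w,h=roi; q=W[y:y+h,x:x+w]; m=(d[y:y+h,x:x+w]>0)&(q[...,2]>zlo)&(q[...,2]<zhi)
    n,l,s,_=cv2.connectedComponentsWithStats(m.astype(np.uint8),connectivity=8)
    k=1+np.argmax(s[1:,4]); pts=q[l==k]
    (cx,cy),(a,b),t=cv2.minAreaRect(pts[:,:2].astype(np.float32))
    if a>b: a,b,t=b,a,t+90   # t: direction of short side
    t=(t+90)%180-90
    return 'c %.1f %.1f size %.1f %.1f  short-side dir %.1f deg  mean %.1f %.1f zmed %.1f n %d'%(cx,cy,a,b,t,*pts[:,:2].mean(0),np.median(pts[:,2]),len(pts))
E
python3 - <<'E'
from h import *
d=np.load('pics/top0.npy');W=world('top',d)
for u,v in [(140,240),(190,225),(260,215),(380,270),(290,250)]: print('bench',u,v,W[v,u].round(1))
R={'ins_tray':(152,195,38,26,8,25),'ins_bench':(148,255,42,32,6,25),'pl_tray':(194,193,45,33,5,20),'pl_bench':(202,250,47,40,4,16),
'dietray':(247,174,28,28,4,16),'boat_c':(280,167,82,33,4,16),'boat_a':(374,203,88,38,4,16),'railback':(255,205,110,40,60,75),'railfront':(250,255,110,50,60,75)}
for k,r in R.items(): print(k,rect(W,d,r[:4],*r[4:]))
E
```

```text
bench 140 240 [519.4 442.8   1.7]
bench 190 225 [555.5 315.4  -0.6]
bench 260 215 [578.1 134.1  -3.5]
bench 380 270 [ 429.  -171.5   -1.2]
bench 290 250 [485.2  58.6   2.7]
ins_tray c 601.0 362.5 size 38.5 68.4  short-side dir -11.8 deg  mean 600.4 361.8 zmed 17.9 n 409
ins_bench c 442.4 367.0 size 37.8 69.7  short-side dir 13.2 deg  mean 442.5 366.0 zmed 15.8 n 422
pl_tray c 593.2 250.5 size 64.9 95.9  short-side dir 9.8 deg  mean 594.0 246.6 zmed 9.6 n 704
pl_bench c 441.2 221.8 size 63.5 90.2  short-side dir -8.6 deg  mean 439.8 223.1 zmed 8.0 n 692
dietray c 649.8 131.3 size 53.4 55.4  short-side dir 3.9 deg  mean 649.6 131.4 zmed 8.4 n 368
boat_c c 657.5 -27.5 size 59.3 190.3  short-side dir 1.2 deg  mean 656.7 -27.0 zmed 7.3 n 1315
boat_a c 549.5 -272.3 size 62.4 194.7  short-side dir 5.2 deg  mean 550.3 -270.6 zmed 7.2 n 1322
railback c 561.9 4.5 size 8.6 233.8  short-side dir -7.3 deg  mean 561.9 4.7 zmed 65.4 n 320
railfront c 403.5 24.4 size 8.1 233.4  short-side dir -7.2 deg  mean 403.7 25.9 zmed 65.4 n 321
```

>>> {"api": "jog_arm", "payload": {"plan": [0.281,-0.159,-0.085,0,0,-59.7,0.281,-0.159,-0.085,0,0,-59.7,0.281,-0.159,-0.085,0,0,-59.7,0.281,-0.159,-0.085,0,0,-59.7,0.281,-0.159,-0.085,0,0,-59.7,0.281,-0.159,-0.085,0,0,-59.7,0.281,-0.159,-0.085,0,0,-59.7,0.281,-0.159,-0.085,0,0,-59.7,0.281,-0.159,-0.085,0,0,-59.7,0.281,-0.159,-0.085,0,0,-59.7,0.281,-0.159,-0.085,0,0,-59.7,0.281,-0.159,-0.12,0,0,-59.7,0.281,-0.159,-0.15,0,0,-59.7,0.281,-0.159,-0.175,0,0,-59.7,0.281,-0.159,-0.19,0,0,-59.7,0.281,-0.159,-0.198,0,0,-59.7,0.281,-0.159,-0.201,0,0,-59.7,0.281,-0.159,-0.201,0,0,-59.7,0.281,-0.159,-0.201,0,0,-59.7], "claw": 0.09, "force": 30}}

```text
clock: 2.0
eef_pos: [442.8, 367.2, 5.5]
eef_rot: [3.14, -0.001, 1.802]
wrist_force: [-1.2, -0.1, 0.3]
finger_gap: 89.7
finger_force: 0.0
```

>>> {"api": "jog_arm", "payload": {"plan": [0,0,0,0,0,0,0,0,0,0,0,0,0,0,0,0,0,0,0,0,0,0,0,0,0,0,0,0,0,0,0,0,0,0,0,0,0,0,0,0,0,0,0,0,0,0,0,0,0,0,0.02,0,0,0,0,0,0.06,0,0,0,0,0,0.1,0,0,0,0,0,0.126,0,0,0,0,0,0.126,0,0,0], "claw": 0.03}}

```text
clock: 3.3
eef_pos: [443.5, 367.6, 133.7]
eef_rot: [3.137, -0.002, 1.802]
wrist_force: [0.2, 0.7, -3.8]
finger_gap: 37.9
finger_force: 30.0
```

>>> {"api": "jog_arm", "payload": {"plan": [0.0476,-0.294,0,0,0,-20.4,0.0476,-0.294,0,0,0,-20.4,0.0476,-0.294,0,0,0,-20.4,0.0476,-0.294,0,0,0,-20.4,0.0476,-0.294,0,0,0,-20.4,0.0476,-0.294,0,0,0,-20.4,0.0476,-0.294,0,0,0,-20.4,0.0476,-0.294,0,0,0,-20.4,0.0476,-0.294,0,0,0,-20.4,0.0476,-0.294,-0.04,0,0,-20.4,0.0476,-0.294,-0.075,0,0,-20.4,0.0476,-0.294,-0.1,0,0,-20.4,0.0476,-0.294,-0.113,0,0,-20.4,0.0476,-0.294,-0.119,0,0,-20.4,0.0476,-0.294,-0.121,0,0,-20.4,0.0476,-0.294,-0.122,0,0,-20.4,0.0476,-0.294,-0.122,0,0,-20.4]}}

```text
clock: 5.0
eef_pos: [490.5, 72.9, 9.2]
eef_rot: [3.14, -0.0, 1.446]
wrist_force: [0.4, -0.0, -3.6]
finger_gap: 37.4
finger_force: 30.0
```

```bash
python3 -c "
from h import *
p,d=snap('side','s1');W=world('side',d)
cv2.imwrite('pics/s1c.png',cv2.resize(p[180:290,210:350,::-1],None,fx=5,fy=5))"
```

>>> {"api": "jog_arm", "payload": {"plan": [0,0,-0.001,0,0,0,0,0,-0.0015,0,0,0,0,0,-0.0015,0,0,0]}}

```text
clock: 5.35
eef_pos: [490.5, 72.8, 8.4]
eef_rot: [3.14, -0.0, 1.446]
wrist_force: [-6.5, 0.4, 13.6]
finger_gap: 38.0
finger_force: 30.0
```

>>> {"api": "jog_arm", "payload": {"plan": [0,0,0,0,0,0,0,0,0,0,0,0,0,0,0,0,0,0,0,0,0,0,0,0,0,0,0,0,0,0,0,0,0.03,0,0,0,0,0,0.07,0,0,0,0,0,0.123,0,0,0,0,0,0.123,0,0,0], "claw": 0.07}}

```text
clock: 6.25
eef_pos: [492.4, 73.0, 135.6]
eef_rot: [3.133, -0.002, 1.446]
wrist_force: [1.1, 0.2, 0.7]
finger_gap: 70.1
finger_force: 0.0
```

>>> {"api": "jog_arm", "payload": {"plan": [0.1107,0.2893,0,0,0,-4.6,0.1107,0.2893,0,0,0,-4.6,0.1107,0.2893,0,0,0,-4.6,0.1107,0.2893,0,0,0,-4.6,0.1107,0.2893,0,0,0,-4.6,0.1107,0.2893,0,0,0,-4.6,0.1107,0.2893,0,0,0,-4.6,0.1107,0.2893,0,0,0,-4.6,0.1107,0.2893,0,0,0,-4.6,0.1107,0.2893,-0.04,0,0,-4.6,0.1107,0.2893,-0.075,0,0,-4.6,0.1107,0.2893,-0.1,0,0,-4.6,0.1107,0.2893,-0.115,0,0,-4.6,0.1107,0.2893,-0.122,0,0,-4.6,0.1107,0.2893,-0.124,0,0,-4.6,0.1107,0.2893,-0.124,0,0,-4.6]}}

```text
clock: 7.85
eef_pos: [601.2, 362.1, 7.1]
eef_rot: [3.14, -0.001, 1.365]
wrist_force: [-0.4, 0.9, -0.1]
finger_gap: 70.0
finger_force: 0.0
```

```bash
python3 -c "
from h import *
p,d=snap('top','t1');W=world('top',d)
cv2.imwrite('pics/t1c.png',cv2.resize(p[165:295,130:310,::-1],None,fx=4.4,fy=4.4))
print(rect(W,d,(262,220,45,55),17,30))"
```

```text
c 490.0 72.8 size 37.7 67.5  short-side dir -6.9 deg  mean 490.2 73.3 zmed 20.3 n 357
```

The first insert sits at (490.0, 72.8), exactly on target.

>>> {"api": "jog_arm", "payload": {"plan": [0,0,0,0,0,0,0,0,0,0,0,0,0,0,0,0,0,0,0,0,0,0,0,0,0,0,0,0,0,0,0,0,0,0,0,0,0,0,0.02,0,0,0,0,0,0.06,0,0,0,0,0,0.1,0,0,0,0,0,0.124,0,0,0,0,0,0.124,0,0,0], "claw": 0.03}}

```text
clock: 9.0
eef_pos: [601.8, 362.7, 133.6]
eef_rot: [3.137, -0.004, 1.366]
wrist_force: [0.0, -0.3, -3.2]
finger_gap: 37.7
finger_force: 30.0
```

>>> {"api": "jog_arm", "payload": {"plan": [-0.1253,-0.4059,0,0,0,4.6,-0.1253,-0.4059,0,0,0,4.6,-0.1253,-0.4059,0,0,0,4.6,-0.1253,-0.4059,0,0,0,4.6,-0.1253,-0.4059,0,0,0,4.6,-0.1253,-0.4059,0,0,0,4.6,-0.1253,-0.4059,0,0,0,4.6,-0.1253,-0.4059,0,0,0,4.6,-0.1253,-0.4059,0,0,0,4.6,-0.1253,-0.4059,0,0,0,4.6,-0.1253,-0.4059,0,0,0,4.6,-0.1253,-0.4059,-0.04,0,0,4.6,-0.1253,-0.4059,-0.075,0,0,4.6,-0.1253,-0.4059,-0.1,0,0,4.6,-0.1253,-0.4059,-0.113,0,0,4.6,-0.1253,-0.4059,-0.119,0,0,4.6,-0.1253,-0.4059,-0.1215,0,0,4.6,-0.1253,-0.4059,-0.1225,0,0,4.6,-0.1253,-0.4059,-0.1228,0,0,4.6]}}

```text
clock: 10.9
eef_pos: [475.9, -43.7, 8.1]
eef_rot: [3.14, -0.0, 1.446]
wrist_force: [-1.4, 1.9, 4.2]
finger_gap: 37.6
finger_force: 30.0
```

>>> {"api": "jog_arm", "payload": {"plan": [0,0,0,0,0,0,0,0,0,0,0,0,0,0,0,0,0,0,0,0,0,0,0,0,0,0,0,0,0,0]}}

```text
clock: 11.4
eef_pos: [476.0, -43.7, 8.1]
eef_rot: [3.14, -0.0, 1.446]
wrist_force: [-1.9, 3.3, 7.1]
finger_gap: 37.7
finger_force: 30.0
```

>>> {"api": "jog_arm", "payload": {"plan": [0,0,0,0,0,0,0,0,0,0,0,0,0,0,0,0,0,0,0,0,0,0,0,0,0,0,0,0,0,0,0,0,0.03,0,0,0,0,0,0.07,0,0,0,0,0,0.123,0,0,0,0,0,0.123,0,0,0], "claw": 0.088}}

```text
clock: 12.3
eef_pos: [477.8, -44.2, 135.6]
eef_rot: [3.133, 0.0, 1.446]
wrist_force: [0.9, -0.2, -0.5]
finger_gap: 88.1
finger_force: 0.0
```

View pics/t1c.png

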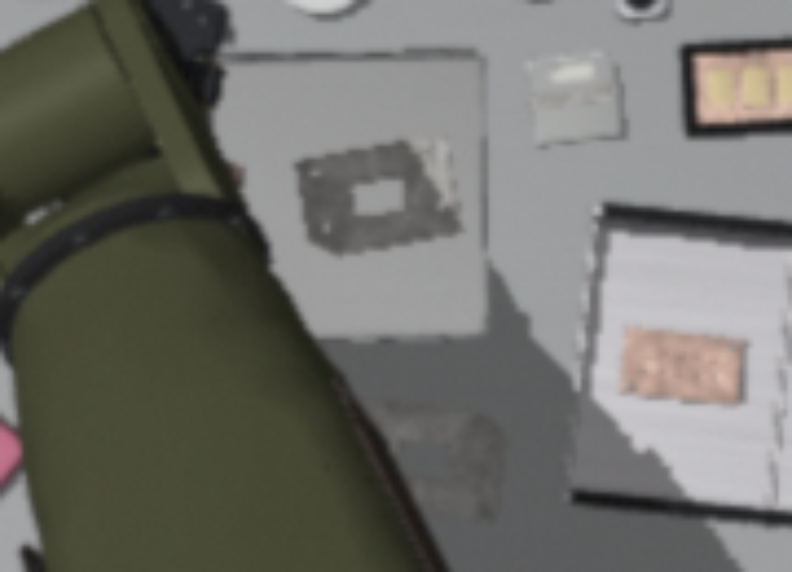

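```bash
python3 - <<'E'
from h import *
# plates: refine with colour (t1: arm over tray, so t0) - fit via mask centroid w/ window
p=cv2.imread('pics/top0.png')
d=np.load('pics/top0.npy');W=world('top',d)
for k,(x,y,w,h),f in (('tray',(194,190,45,37),2),('bench',(202,250,47,42),0)):
    q=W[y:y+h,x:x+w]
    for lo in (3,4,5,6): print(k,lo+f,rect(W,d,(x,y,w,h),lo+f,20))
    c=p[y-8:y+h+8,x-8:x+w+8]; cv2.imwrite('pics/%s.png'%k,cv2.resize(c,None,fx=7,fy=7,interpolation=cv2.INTER_CUBIC))
E
python3 -c "
import cv2,numpy as np
a=cv2.imread('pics/tray.png');b=cv2.imread('pics/bench.png')
print(a.shape,b.shape)
h=max(a.shape[0],b.shape[0]);f=lambda i:cv2.copyMakeBorder(i,0,h-i.shape[0],0,0,0)
cv2.imwrite('pics/pl.png',cv2.hconcat([f(a),f(b)])[:, :])"
```

```text
tray 5 c 593.2 250.5 size 64.9 95.9  short-side dir 9.8 deg  mean 594.0 246.6 zmed 9.6 n 704
tray 6 c 594.1 249.0 size 62.9 95.0  short-side dir 7.4 deg  mean 594.0 246.4 zmed 9.8 n 660
tray 7 c 593.2 247.1 size 61.5 90.8  short-side dir 8.0 deg  mean 593.9 246.5 zmed 10.0 n 601
tray 8 c 593.3 247.3 size 60.1 89.9  short-side dir 9.2 deg  mean 593.7 246.8 zmed 10.4 n 532
bench 3 c 439.5 223.1 size 68.1 97.0  short-side dir -14.2 deg  mean 439.7 223.2 zmed 7.8 n 736
bench 4 c 441.2 221.8 size 63.5 90.2  short-side dir -8.6 deg  mean 439.8 223.1 zmed 8.0 n 693
bench 5 c 440.4 221.9 size 59.9 90.2  short-side dir -8.7 deg  mean 439.5 223.0 zmed 8.2 n 638
bench 6 c 440.2 221.8 size 59.9 90.0  short-side dir -8.3 deg  mean 439.2 222.6 zmed 8.5 n 556
(371, 427, 3) (406, 441, 3)
```

>>> {"api": "jog_arm", "payload": {"plan": [-0.0352,0.266,0,0,0,-1.4,-0.0352,0.266,0,0,0,-1.4,-0.0352,0.266,0,0,0,-1.4,-0.0352,0.266,0,0,0,-1.4,-0.0352,0.266,0,0,0,-1.4,-0.0352,0.266,0,0,0,-1.4,-0.0352,0.266,0,0,0,-1.4,-0.0352,0.266,0,0,0,-1.4,-0.0352,0.266,-0.04,0,0,-1.4,-0.0352,0.266,-0.075,0,0,-1.4,-0.0352,0.266,-0.1,0,0,-1.4,-0.0352,0.266,-0.115,0,0,-1.4,-0.0352,0.266,-0.123,0,0,-1.4,-0.0352,0.266,-0.1265,0,0,-1.4,-0.0352,0.266,-0.1265,0,0,-1.4], "claw": 0.078}}

```text
clock: 13.8
eef_pos: [440.5, 221.7, 3.9]
eef_rot: [3.141, -0.0, 1.421]
wrist_force: [0.0, 0.2, 0.4]
finger_gap: 77.9
finger_force: 0.0
```

>>> {"api": "jog_arm", "payload": {"plan": [0,0,0,0,0,0,0,0,0,0,0,0,0,0,0,0,0,0,0,0,0,0,0,0,0,0,0,0,0,0,0,0,0.02,0,0,0,0,0,0.06,0,0,0,0,0,0.1,0,0,0,0,0,0.1265,0,0,0,0,0,0.1265,0,0,0], "claw": 0.052}}

```text
clock: 14.8
eef_pos: [441.5, 222.8, 133.5]
eef_rot: [3.137, -0.003, 1.421]
wrist_force: [-0.8, 0.1, -2.8]
finger_gap: 59.1
finger_force: 30.0
```

>>> {"api": "jog_arm", "payload": {"plan": [0.0498,-0.1494,0,0,0,1.4,0.0498,-0.1494,0,0,0,1.4,0.0498,-0.1494,0,0,0,1.4,0.0498,-0.1494,0,0,0,1.4,0.0498,-0.1494,0,0,0,1.4,0.0498,-0.1494,0,0,0,1.4,0.0498,-0.1494,-0.04,0,0,1.4,0.0498,-0.1494,-0.075,0,0,1.4,0.0498,-0.1494,-0.094,0,0,1.4,0.0498,-0.1494,-0.102,0,0,1.4,0.0498,-0.1494,-0.105,0,0,1.4,0.0498,-0.1494,-0.1065,0,0,1.4,0.0498,-0.1494,-0.107,0,0,1.4,0.0498,-0.1494,-0.107,0,0,1.4,0.0498,-0.1494,-0.107,0,0,1.4]}}

```text
clock: 16.3
eef_pos: [490.5, 73.1, 24.2]
eef_rot: [3.14, -0.001, 1.446]
wrist_force: [-2.8, 3.4, 7.3]
finger_gap: 59.2
finger_force: 30.0
```

Contact. Release and go up (z back to 130).

>>> {"api": "jog_arm", "payload": {"plan": [0,0,0,0,0,0,0,0,0,0,0,0,0,0,0,0,0,0,0,0,0,0,0,0,0,0,0,0,0,0,0,0,0.03,0,0,0,0,0,0.07,0,0,0,0,0,0.107,0,0,0,0,0,0.107,0,0,0], "claw": 0.08}}

```text
clock: 17.2
eef_pos: [492.0, 72.9, 134.7]
eef_rot: [3.134, -0.001, 1.446]
wrist_force: [0.1, -0.7, -0.7]
finger_gap: 79.9
finger_force: 0.0
```

>>> {"api": "jog_arm", "payload": {"plan": [0.1034,0.1742,0,0,0,15.8,0.1034,0.1742,0,0,0,15.8,0.1034,0.1742,0,0,0,15.8,0.1034,0.1742,0,0,0,15.8,0.1034,0.1742,0,0,0,15.8,0.1034,0.1742,0,0,0,15.8,0.1034,0.1742,-0.04,0,0,15.8,0.1034,0.1742,-0.075,0,0,15.8,0.1034,0.1742,-0.1,0,0,15.8,0.1034,0.1742,-0.113,0,0,15.8,0.1034,0.1742,-0.121,0,0,15.8,0.1034,0.1742,-0.1245,0,0,15.8,0.1034,0.1742,-0.1245,0,0,15.8]}}

```text
clock: 18.5
eef_pos: [593.7, 246.9, 6.4]
eef_rot: [3.141, -0.0, 1.721]
wrist_force: [-0.7, -0.2, 0.1]
finger_gap: 79.9
finger_force: 0.0
```

```bash
python3 -c "
from h import *
p,d=snap('top','t2');W=world('top',d)
cv2.imwrite('pics/t2c.png',cv2.resize(p[165:295,200:380,::-1],None,fx=4.4,fy=4.4))
for lo in(24,25,26): print(rect(W,d,(258,215,55,60),lo,40))
print(rect(W,d,(311,218,45,60),17,30))"
```

```text
c 490.1 72.9 size 60.0 89.9  short-side dir -7.1 deg  mean 489.8 74.1 zmed 27.8 n 719
c 490.1 72.9 size 60.0 89.9  short-side dir -7.1 deg  mean 490.1 74.4 zmed 28.0 n 674
c 490.1 72.9 size 60.0 89.9  short-side dir -7.1 deg  mean 489.8 75.1 zmed 28.3 n 593
c 475.6 -42.7 size 37.9 68.2  short-side dir -6.9 deg  mean 475.4 -42.9 zmed 19.9 n 343
```

View pics/t2c.png

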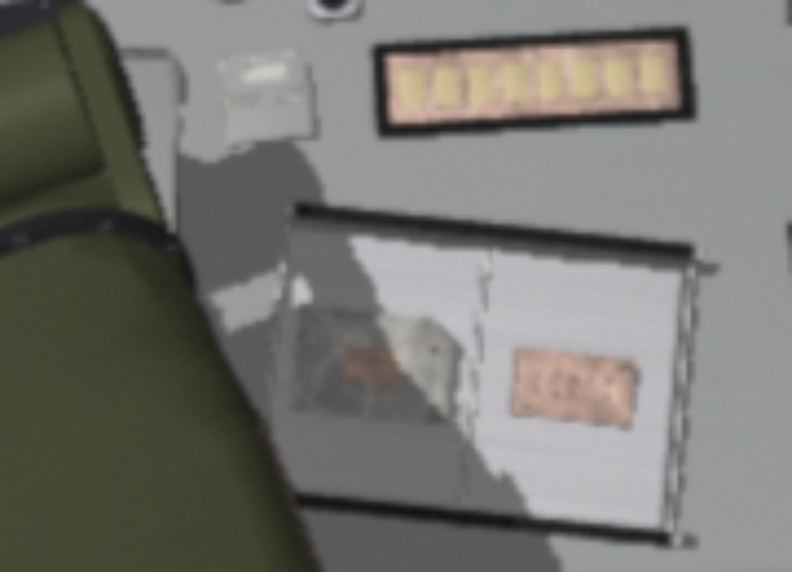

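The picture shows the left plate centred on its insert, with copper visible through the window at (375,362). The right insert is within 1 mm of target. The gripper is at the second plate, so I'll grip and lift.

>>> {"api": "jog_arm", "payload": {"plan": [0,0,0,0,0,0,0,0,0,0,0,0,0,0,0,0,0,0,0,0,0,0,0,0,0,0,0,0,0,0,0,0,0.02,0,0,0,0,0,0.06,0,0,0,0,0,0.1,0,0,0,0,0,0.1245,0,0,0,0,0,0.1245,0,0,0], "claw": 0.052}}

```text
clock: 19.55
eef_pos: [594.7, 247.5, 133.8]
eef_rot: [3.136, -0.001, 1.722]
wrist_force: [0.3, -0.6, -1.3]
finger_gap: 59.2
finger_force: 30.0
```

>>> {"api": "jog_arm", "payload": {"plan": [-0.1179,-0.2902,0,0,0,-15.8,-0.1179,-0.2902,0,0,0,-15.8,-0.1179,-0.2902,0,0,0,-15.8,-0.1179,-0.2902,0,0,0,-15.8,-0.1179,-0.2902,0,0,0,-15.8,-0.1179,-0.2902,0,0,0,-15.8,-0.1179,-0.2902,0,0,0,-15.8,-0.1179,-0.2902,0,0,0,-15.8,-0.1179,-0.2902,0,0,0,-15.8,-0.1179,-0.2902,-0.04,0,0,-15.8,-0.1179,-0.2902,-0.075,0,0,-15.8,-0.1179,-0.2902,-0.094,0,0,-15.8,-0.1179,-0.2902,-0.102,0,0,-15.8,-0.1179,-0.2902,-0.105,0,0,-15.8,-0.1179,-0.2902,-0.1065,0,0,-15.8,-0.1179,-0.2902,-0.107,0,0,-15.8,-0.1179,-0.2902,-0.107,0,0,-15.8]}}

```text
clock: 21.25
eef_pos: [476.2, -43.0, 24.1]
eef_rot: [3.14, -0.0, 1.446]
wrist_force: [-0.3, 2.4, 4.2]
finger_gap: 59.1
finger_force: 30.0
```

>>> {"api": "jog_arm", "payload": {"plan": [0,0,0,0,0,0,0,0,0,0,0,0,0,0,0,0,0,0,0,0,0,0,0,0,0,0,0,0,0,0,0,0,0.03,0,0,0,0,0,0.07,0,0,0,0,0,0.107,0,0,0,0,0,0.107,0,0,0], "claw": 0.08}}

```text
clock: 22.15
eef_pos: [477.5, -43.6, 134.6]
eef_rot: [3.134, 0.0, 1.446]
wrist_force: [-0.2, -0.0, -0.8]
finger_gap: 80.4
finger_force: 0.0
```

```bash
python3 - <<'E'
from h import *
for f in('top0','t1','t2'):
    d=np.load('pics/%s.npy'%f);W=world('top',d)
    for lo in(3,4,5,6): print(f,lo,rect(W,d,(247,174,28,28),lo,16))
p=cv2.imread('pics/top0.png')
cv2.imwrite('pics/die.png',cv2.resize(p[165:215,235:285],None,fx=10,fy=10,interpolation=cv2.INTER_CUBIC))
E
```

```text
top0 3 c 650.7 131.6 size 57.5 62.9  short-side dir 8.4 deg  mean 649.9 131.5 zmed 8.2 n 387
top0 4 c 649.8 131.3 size 53.4 55.4  short-side dir 3.9 deg  mean 649.6 131.4 zmed 8.4 n 368
top0 5 c 650.4 130.4 size 52.4 53.6  short-side dir 3.9 deg  mean 649.6 131.3 zmed 8.6 n 347
top0 6 c 649.9 131.3 size 50.4 50.8  short-side dir -84.2 deg  mean 649.8 131.5 zmed 8.9 n 309
t1 3 c 652.1 129.2 size 57.2 60.0  short-side dir -87.5 deg  mean 649.9 131.2 zmed 8.3 n 381
t1 4 c 650.2 132.7 size 51.1 53.2  short-side dir 5.9 deg  mean 650.0 131.5 zmed 8.6 n 365
t1 5 c 650.4 131.2 size 50.5 50.8  short-side dir -84.7 deg  mean 649.9 131.4 zmed 8.7 n 346
t1 6 c 650.4 131.2 size 50.5 50.8  short-side dir -84.7 deg  mean 650.3 131.5 zmed 8.9 n 320
t2 3 c 651.4 131.7 size 50.6 60.0  short-side dir -83.9 deg  mean 649.9 131.6 zmed 8.6 n 382
t2 4 c 650.8 131.6 size 50.7 55.5  short-side dir -82.8 deg  mean 649.9 131.6 zmed 8.6 n 373
t2 5 c 649.4 131.2 size 50.2 52.7  short-side dir -83.1 deg  mean 649.8 131.5 zmed 8.8 n 346
t2 6 c 650.4 131.3 size 50.2 51.0  short-side dir -83.8 deg  mean 650.0 131.1 zmed 9.0 n 318
```

View pics/die.png

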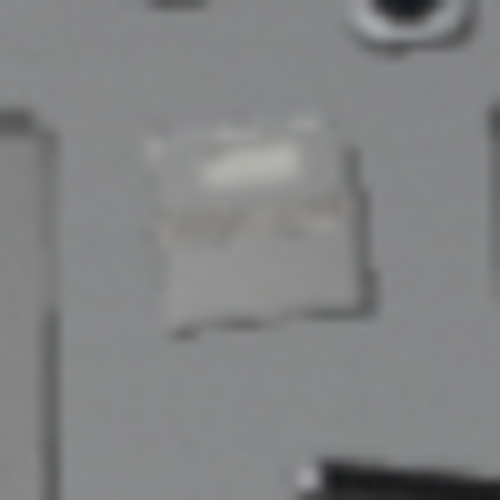

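The crop shows the white die tray with its clip, with clear bench at its left and right sides. I'll grip it along y.

>>> {"api": "jog_arm", "payload": {"plan": [0.1745,0.1745,0,0,0,-77.1,0.1745,0.1745,0,0,0,-77.1,0.1745,0.1745,0,0,0,-77.1,0.1745,0.1745,0,0,0,-77.1,0.1745,0.1745,0,0,0,-77.1,0.1745,0.1745,0,0,0,-77.1,0.1745,0.1745,0,0,0,-77.1,0.1745,0.1745,0,0,0,-77.1,0.1745,0.1745,0,0,0,-77.1,0.1745,0.1745,0,0,0,-77.1,0.1745,0.1745,0,0,0,-77.1,0.1745,0.1745,-0.04,0,0,-77.1,0.1745,0.1745,-0.075,0,0,-77.1,0.1745,0.1745,-0.1,0,0,-77.1,0.1745,0.1745,-0.115,0,0,-77.1,0.1745,0.1745,-0.123,0,0,-77.1,0.1745,0.1745,-0.1265,0,0,-77.1,0.1745,0.1745,-0.1265,0,0,-77.1], "claw": 0.066, "force": 15}}

```text
clock: 23.95
eef_pos: [650.4, 131.3, 4.3]
eef_rot: [-3.142, -0.001, 0.101]
wrist_force: [1.1, -0.3, -0.7]
finger_gap: 66.2
finger_force: 0.0
```

>>> {"api": "jog_arm", "payload": {"plan": [0,0,0,0,0,0,0,0,0,0,0,0,0,0,0,0,0,0,0,0,0,0,0,0,0,0,0,0,0,0,0,0,0.02,0,0,0,0,0,0.06,0,0,0,0,0,0.1,0,0,0,0,0,0.1265,0,0,0,0,0,0.1265,0,0,0], "claw": 0.044}}

```text
clock: 24.95
eef_pos: [651.5, 131.5, 134.7]
eef_rot: [-3.141, -0.007, 0.1]
wrist_force: [0.5, 0.3, 0.4]
finger_gap: 50.6
finger_force: 15.0
```

```bash
python3 -c "
from h import *
p,d=snap('top','t3');W=world('top',d)
cv2.imwrite('pics/t3.png',p[:,:,::-1])
for lo in(24,25,26): print(rect(W,d,(311,218,50,60),lo,40))
print(rect(W,d,(374,203,88,38),4,16))
for lo in(4,5,6):print(rect(W,d,(366,193,104,58),lo,16))"
```

```text
c 475.7 -43.1 size 60.0 89.2  short-side dir -6.0 deg  mean 477.5 -48.1 zmed 27.9 n 612
c 475.7 -43.1 size 60.0 89.1  short-side dir -6.0 deg  mean 477.3 -47.8 zmed 28.1 n 563
c 475.8 -43.0 size 59.9 89.1  short-side dir -6.3 deg  mean 477.1 -48.0 zmed 28.5 n 489
c 550.2 -271.4 size 63.7 191.8  short-side dir 3.1 deg  mean 550.1 -270.6 zmed 7.1 n 1314
c 550.2 -271.4 size 63.7 191.8  short-side dir 3.1 deg  mean 550.1 -270.6 zmed 7.1 n 1314
c 551.5 -271.7 size 58.4 191.1  short-side dir 4.8 deg  mean 550.2 -270.4 zmed 7.5 n 1136
c 550.3 -271.8 size 56.1 191.1  short-side dir 4.9 deg  mean 549.9 -271.3 zmed 8.0 n 917
```

>>> {"api": "jog_arm", "payload": {"plan": [-0.1599,-0.0584,0,0,0,-12.9,-0.1599,-0.0584,0,0,0,-12.9,-0.1599,-0.0584,0,0,0,-12.9,-0.1599,-0.0584,0,0,0,-12.9,-0.1599,-0.0584,0,0,0,-12.9,-0.1599,-0.0584,0,0,0,-12.9,-0.1599,-0.0584,-0.04,0,0,-12.9,-0.1599,-0.0584,-0.07,0,0,-12.9,-0.1599,-0.0584,-0.088,0,0,-12.9,-0.1599,-0.0584,-0.095,0,0,-12.9,-0.1599,-0.0584,-0.098,0,0,-12.9,-0.1599,-0.0584,-0.099,0,0,-12.9,-0.1599,-0.0584,-0.099,0,0,-12.9,-0.1599,-0.0584,-0.099,0,0,-12.9]}}

```text
clock: 26.4
eef_pos: [490.9, 73.1, 31.7]
eef_rot: [-3.141, -0.001, -0.125]
wrist_force: [-0.3, 1.3, 3.0]
finger_gap: 50.4
finger_force: 15.0
```

>>> {"api": "jog_arm", "payload": {"plan": [0,0,0,0,0,0,0,0,0,0,0,0,0,0,0,0,0,0,0,0,0,0,0,0,0,0,0,0,0,0,0,0,0.03,0,0,0,0,0,0.07,0,0,0,0,0,0.099,0,0,0,0,0,0.099,0,0,0], "claw": 0.066}}

```text
clock: 27.3
eef_pos: [491.8, 73.0, 133.9]
eef_rot: [-3.14, -0.006, -0.125]
wrist_force: [0.2, 0.8, -2.1]
finger_gap: 66.0
finger_force: 0.0
```

```bash
python3 -c "
from h import *
for f in('top0','t1','t2','t3'):
  d=np.load('pics/%s.npy'%f);W=world('top',d)
  for lo in(5,6):print(f,rect(W,d,(278,165,86,38),lo,16))
p,d=snap('side','s2')
cv2.imwrite('pics/s2c.png',cv2.resize(p[170:290,210:370,::-1],None,fx=4.5,fy=4.5))"
```

```text
top0 c 657.5 -27.5 size 59.3 190.3  short-side dir 1.2 deg  mean 656.5 -26.8 zmed 7.7 n 1116
top0 c 656.9 -27.2 size 56.6 189.9  short-side dir 2.0 deg  mean 656.6 -26.6 zmed 8.3 n 904
t1 c 657.2 -27.2 size 58.9 189.8  short-side dir 2.7 deg  mean 656.6 -26.0 zmed 7.6 n 1149
t1 c 656.8 -27.3 size 56.2 189.5  short-side dir 2.0 deg  mean 656.4 -25.5 zmed 8.1 n 934
t2 c 657.7 -25.9 size 58.7 192.0  short-side dir 2.3 deg  mean 656.7 -26.2 zmed 7.6 n 1140
t2 c 657.0 -27.2 size 57.8 189.9  short-side dir 1.5 deg  mean 656.7 -25.1 zmed 8.0 n 932
t3 c 657.5 -42.5 size 58.4 161.7  short-side dir 1.7 deg  mean 657.3 -45.7 zmed 7.5 n 942
t3 c 657.4 -43.5 size 57.1 160.5  short-side dir 2.6 deg  mean 657.2 -47.9 zmed 8.1 n 712
```

View pics/s2c.png

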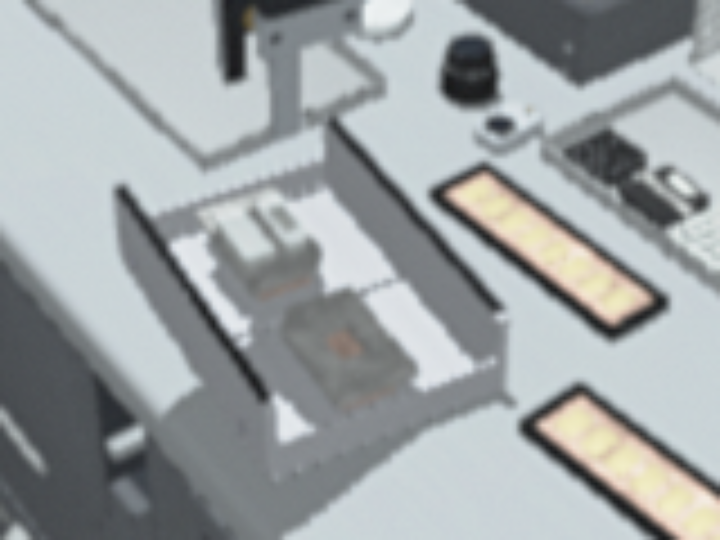

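The die tray sits flat on the left plate, and both stacks look good. Next is boat_c.

>>> {"api": "jog_arm", "payload": {"plan": [0.1669,-0.1001,0,0,0,99.2,0.1669,-0.1001,0,0,0,99.2,0.1669,-0.1001,0,0,0,99.2,0.1669,-0.1001,0,0,0,99.2,0.1669,-0.1001,0,0,0,99.2,0.1669,-0.1001,0,0,0,99.2,0.1669,-0.1001,0,0,0,99.2,0.1669,-0.1001,0,0,0,99.2,0.1669,-0.1001,0,0,0,99.2,0.1669,-0.1001,0,0,0,99.2,0.1669,-0.1001,0,0,0,99.2,0.1669,-0.1001,0,0,0,99.2,0.1669,-0.1001,0,0,0,99.2,0.1669,-0.1001,-0.04,0,0,99.2,0.1669,-0.1001,-0.075,0,0,99.2,0.1669,-0.1001,-0.1,0,0,99.2,0.1669,-0.1001,-0.115,0,0,99.2,0.1669,-0.1001,-0.123,0,0,99.2,0.1669,-0.1001,-0.127,0,0,99.2,0.1669,-0.1001,-0.127,0,0,99.2], "claw": 0.072, "force": 25}}

```text
clock: 29.35
eef_pos: [657.3, -27.3, 3.6]
eef_rot: [3.141, 0.0, 1.606]
wrist_force: [-0.1, -0.6, -0.1]
finger_gap: 71.6
finger_force: 0.0
```

>>> {"api": "jog_arm", "payload": {"plan": [0,0,0,0,0,0,0,0,0,0,0,0,0,0,0,0,0,0,0,0,0,0,0,0,0,0,0,0,0,0,0,0,0.02,0,0,0,0,0,0.06,0,0,0,0,0,0.1,0,0,0,0,0,0.14,0,0,0,0,0,0.147,0,0,0,0,0,0.147,0,0,0], "claw": 0.05}}

```text
clock: 30.45
eef_pos: [657.3, -27.2, 151.2]
eef_rot: [3.14, 0.0, 1.606]
wrist_force: [0.0, 0.1, -1.2]
finger_gap: 55.1
finger_force: 25.0
```

>>> {"api": "jog_arm", "payload": {"plan": [-0.167,0.1,0,0,0,80.8,-0.167,0.1,0,0,0,80.8,-0.167,0.1,0,0,0,80.8,-0.167,0.1,0,0,0,80.8,-0.167,0.1,0,0,0,80.8,-0.167,0.1,0,0,0,80.8,-0.167,0.1,0,0,0,80.8,-0.167,0.1,0,0,0,80.8,-0.167,0.1,0,0,0,80.8,-0.167,0.1,0,0,0,80.8,-0.167,0.1,0,0,0,80.8,-0.167,0.1,-0.03,0,0,80.8,-0.167,0.1,-0.055,0,0,80.8,-0.167,0.1,-0.07,0,0,80.8,-0.167,0.1,-0.077,0,0,80.8,-0.167,0.1,-0.08,0,0,80.8,-0.167,0.1,-0.081,0,0,80.8,-0.167,0.1,-0.0815,0,0,80.8,-0.167,0.1,-0.0815,0,0,80.8,-0.167,0.1,-0.0815,0,0,80.8]}}

```text
clock: 32.45
eef_pos: [489.8, 72.8, 69.8]
eef_rot: [-3.141, -0.0, 3.015]
wrist_force: [-8.5, -0.7, 15.3]
finger_gap: 55.8
finger_force: 25.0
```

>>> {"api": "jog_arm", "payload": {"plan": [0,0,0.0004,0,0,0,0,0,0.0004,0,0,0]}}

```text
clock: 32.65
eef_pos: [490.1, 72.8, 69.9]
eef_rot: [3.142, 0.0, 3.015]
wrist_force: [-3.8, -0.3, 8.7]
finger_gap: 55.5
finger_force: 25.0
```

>>> {"api": "jog_arm", "payload": {"plan": [0,0,0,0,0,0,0,0,0,0,0,0,0,0,0,0,0,0,0,0,0,0,0,0,0,0,0.02,0,0,0,0,0,0.05,0,0,0,0,0,0.081,0,0,0,0,0,0.081,0,0,0], "claw": 0.072}}

```text
clock: 33.45
eef_pos: [491.6, 72.9, 153.7]
eef_rot: [3.14, 0.006, 3.016]
wrist_force: [-1.0, -0.1, -0.5]
finger_gap: 72.1
finger_force: 0.0
```

```bash
python3 -c "
from h import *
p,d=snap('top','t4');W=world('top',d)
for lo in(4,5,6):print(rect(W,d,(360,180,120,85),lo,16))
p,d=snap('side','s3');W=world('side',d)"
```

```text
c 568.1 -239.0 size 58.5 191.8  short-side dir 4.4 deg  mean 568.0 -240.9 zmed 7.2 n 1312
c 568.2 -239.0 size 56.3 191.6  short-side dir 4.9 deg  mean 567.9 -240.7 zmed 7.5 n 1137
c 568.0 -239.0 size 56.0 191.6  short-side dir 4.8 deg  mean 567.4 -240.2 zmed 8.1 n 912
```

Boat_a has been knocked to (568,-239), so I'll use the new pose.

>>> {"api": "jog_arm", "payload": {"plan": [0.078,-0.312,0,0,0,-78,0.078,-0.312,0,0,0,-78,0.078,-0.312,0,0,0,-78,0.078,-0.312,0,0,0,-78,0.078,-0.312,0,0,0,-78,0.078,-0.312,0,0,0,-78,0.078,-0.312,0,0,0,-78,0.078,-0.312,0,0,0,-78,0.078,-0.312,0,0,0,-78,0.078,-0.312,0,0,0,-78,0.078,-0.312,0,0,0,-78,0.078,-0.312,-0.04,0,0,-78,0.078,-0.312,-0.08,0,0,-78,0.078,-0.312,-0.11,0,0,-78,0.078,-0.312,-0.13,0,0,-78,0.078,-0.312,-0.14,0,0,-78,0.078,-0.312,-0.145,0,0,-78,0.078,-0.312,-0.147,0,0,-78,0.078,-0.312,-0.147,0,0,-78]}}

```text
clock: 35.45
eef_pos: [568.4, -239.4, 3.8]
eef_rot: [3.141, 0.001, 1.656]
wrist_force: [0.7, -0.6, 1.1]
finger_gap: 72.3
finger_force: 0.0
```

```bash
python3 -c "
from h import *
p,d=snap('top','t5');W=world('top',d)
for lo in(70,71,72):print(rect(W,d,(250,190,70,110),lo,90))
p,d=snap('side','s4')
cv2.imwrite('pics/s4c.png',cv2.resize(p[170:340,210:420,::-1],None,fx=3.5,fy=3.5))"
```

```text
c 489.0 72.4 size 56.0 189.7  short-side dir 82.9 deg  mean 488.8 72.3 zmed 73.1 n 1586
c 489.0 72.4 size 56.0 189.7  short-side dir 82.9 deg  mean 488.8 72.3 zmed 73.6 n 1378
c 489.0 72.4 size 56.0 189.7  short-side dir 82.9 deg  mean 488.4 72.2 zmed 74.1 n 1103
```

View pics/s4c.png

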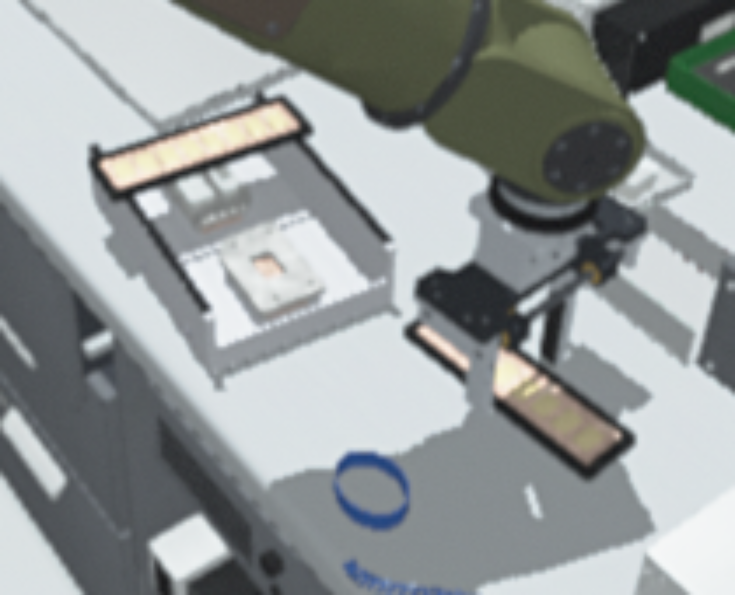

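Boat_c lies level across the rails over the left bay, about 1 mm off. The gripper straddles boat_a at mid-length.

>>> {"api": "jog_arm", "payload": {"plan": [0,0,0,0,0,0,0,0,0,0,0,0,0,0,0,0,0,0,0,0,0,0,0,0,0,0,0,0,0,0,0,0,0.02,0,0,0,0,0,0.06,0,0,0,0,0,0.1,0,0,0,0,0,0.14,0,0,0,0,0,0.147,0,0,0,0,0,0.147,0,0,0], "claw": 0.05}}

```text
clock: 36.65
eef_pos: [568.3, -239.4, 150.9]
eef_rot: [3.14, 0.001, 1.655]
wrist_force: [-0.7, 0.2, -0.9]
finger_gap: 55.3
finger_force: 25.0
```

>>> {"api": "jog_arm", "payload": {"plan": [-0.0926,0.1954,0,0,0,78,-0.0926,0.1954,0,0,0,78,-0.0926,0.1954,0,0,0,78,-0.0926,0.1954,0,0,0,78,-0.0926,0.1954,0,0,0,78,-0.0926,0.1954,0,0,0,78,-0.0926,0.1954,0,0,0,78,-0.0926,0.1954,0,0,0,78,-0.0926,0.1954,0,0,0,78,-0.0926,0.1954,0,0,0,78,-0.0926,0.1954,0,0,0,78,-0.0926,0.1954,-0.03,0,0,78,-0.0926,0.1954,-0.055,0,0,78,-0.0926,0.1954,-0.07,0,0,78,-0.0926,0.1954,-0.077,0,0,78,-0.0926,0.1954,-0.08,0,0,78,-0.0926,0.1954,-0.0807,0,0,78,-0.0926,0.1954,-0.081,0,0,78,-0.0926,0.1954,-0.081,0,0,78,-0.0926,0.1954,-0.081,0,0,78]}}

```text
clock: 38.65
eef_pos: [475.6, -43.8, 69.4]
eef_rot: [-3.142, 0.001, 3.016]
wrist_force: [-0.7, 0.0, -0.8]
finger_gap: 55.7
finger_force: 25.0
```

Not yet in contact; lower a little.

>>> {"api": "jog_arm", "payload": {"plan": [0,0,-0.0005,0,0,0,0,0,-0.0008,0,0,0,0,0,-0.0008,0,0,0]}}

```text
clock: 38.95
eef_pos: [475.6, -43.9, 69.3]
eef_rot: [-3.142, 0.001, 3.016]
wrist_force: [-5.7, 0.9, 11.7]
finger_gap: 55.6
finger_force: 25.0
```

>>> {"api": "jog_arm", "payload": {"plan": [0,0,0.0003,0,0,0,0,0,0.0003,0,0,0]}}

```text
clock: 39.15
eef_pos: [475.6, -43.8, 69.3]
eef_rot: [-3.142, 0.001, 3.016]
wrist_force: [-3.2, 0.7, 7.5]
finger_gap: 55.8
finger_force: 25.0
```

>>> {"api": "jog_arm", "payload": {"plan": [0,0,0,0,0,0,0,0,0,0,0,0,0,0,0,0,0,0,0,0,0,0,0,0,0,0,0.02,0,0,0,0,0,0.05,0,0,0,0,0,0.09,0,0,0,0,0,0.12,0,0,0,0,-0.05,0.12,0,0,0,0,-0.1,0.12,0,0,0,0,-0.15,0.12,0,0,0,0,-0.2,0.12,0,0,0,0,-0.25,0.12,0,0,0,0,-0.25,0.12,0,0,0,0,-0.25,0.12,0,0,0], "claw": 0.072}}

```text
clock: 40.65
eef_pos: [475.0, -294.3, 188.0]
eef_rot: [3.141, -0.001, 3.015]
wrist_force: [0.2, 0.3, -0.1]
finger_gap: 72.3
finger_force: 0.0
```

```bash
python3 -c "
from h import *
p,d=snap('top','t6');W=world('top',d)
for lo in(71,72):print(rect(W,d,(250,190,66,110),lo,90), rect(W,d,(308,190,56,110),lo,90))
q,_=snap('side','s5')
a=cv2.resize(p[150:300,230:380,::-1],(450,450));b=cv2.resize(q[150:300,200:350,::-1],(350,350))
b=cv2.copyMakeBorder(b,0,100,0,0,0);cv2.imwrite('pics/f.png',cv2.hconcat([a,b]))"
```

```text
c 489.2 72.7 size 56.5 189.9  short-side dir 83.1 deg  mean 488.2 72.5 zmed 73.6 n 1340 c 475.0 -44.3 size 56.4 189.6  short-side dir 82.9 deg  mean 474.5 -44.1 zmed 73.5 n 1386
c 489.2 72.4 size 56.0 189.8  short-side dir 82.9 deg  mean 488.7 72.1 zmed 74.1 n 1097 c 475.0 -44.3 size 56.4 189.6  short-side dir 82.9 deg  mean 473.4 -44.2 zmed 74.0 n 1089
```

View pics/f.png

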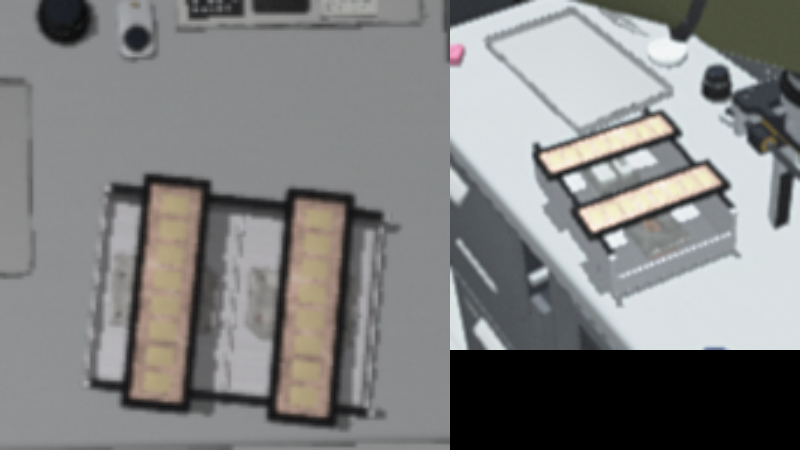

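Both boats lie level across the rails over the bays, within about 1 mm of centre, with the stacks beneath and the bystanders untouched. Handing in.

```bash
python3 -c "
from h import *
print(manip.sign_off())"
```

```text
the job is handed in; nothing more can be done
None
```

The box is packed and handed in: each bay has its insert and clamp plate, the one die tray found (white) is in the left bay, and both boats lie level across the rails, all within about 1 mm of centre where measured (the die tray was only checked by eye).

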